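Shim the rocking comparator stand

TASK

The dial comparator stand on the welding bench rocks because one of its four feet is too short and hangs clear of the bench. With the fingertips, push the steel wedge lying beside it, thin end first, in under that short foot, with the whole foot over the wedge, until the wedge is snug, carries the foot and the rocking has stopped; do not push so far that it jacks the stand up out of level, and do not shove the stand along. Slide the wedge flat on the bench without lifting it, leave everything else where it is, and take the hand away.

Things in the scene. Friction and masses are not known exactly. Their poses are not given: they have to be found in the camera images.
- gauge: dial comparator stand, loose, 4 kg, standing level on three feet. Base plate 200 (x) x 160 (y) mm, underside 27 mm, top 43 mm above the bench (foot studs 4 mm more); feet 28 mm diameter at x = +-70, y = +-60 mm, the one at (+70, +60) short. Column 28 mm thick at (-55, -35) rises to 265 mm, with an arm and dial. Origin on the bench under the base centre, z up. A push of about 13 N through the wedge shoves it along
- short_foot (a point): centre of the flat underside (28 mm diameter) of the short foot, 9 mm above the bench when the stand is level; axes as the stand's. The wedge is home when this point is over its middle line (x = 0) at about y = -26 mm in the wedge's frame: the foot's edge then meets the ramp where that is 9 mm thick. Pushed harder, the wedge jams and carries the whole stand along with it
- wedge: steel levelling wedge, loose, 0.35 kg, 56 mm wide (x), 120 mm long (y), origin at the centre of its underside, z up. Thin end at y = -60 mm, 2 mm thick; top rises evenly to 16 mm at y = +36 mm, then a heel block 34 mm high to y = +60 mm. Starts flat beside the stand on its +y side, thin end to the stand, up to 25 mm and 0.2 rad out of line with the short foot
- wedge_heel (a point): middle of the flat back face (56 x 34 mm) of the wedge's heel, at x = 0, y = +60, z = 17 mm of the wedge: the place to push, towards the wedge's -y. Sliding the wedge takes 1.5 to 3 N; when it wedges under the foot the push rises by about 8 to 12 N within a few mm. It stays where it is left
- hexnut: bystander: large hexagon nut, 44 mm across corners, 20 mm high; origin at centre of its underside
- tube: bystander: upright square steel tube offcut, 40 x 40 x 50 mm high; origin at centre of its underside
- tape: bystander: tape measure, 68 x 40 x 62 mm high; origin at centre of its underside
- spanner: bystander: open spanner lying flat, about 0.2 m long
- hammer: bystander: hammer lying flat, about 0.24 m long
- spray: bystander: upright aluminium can, 64 mm diameter, 190 mm high; origin at centre of its underside
- bar: bystander: upright round steel bar offcut, 40 mm diameter, 80 mm high; origin at centre of its underside
Mind the look-alikes: they are no part of the job. Leave any blue or purple look-alike of the wedge alone.

How it is judged (in metres and radians):
On the way:
1. the wedge's thin end slides in under the short foot, flat on the bench (y of short_foot in the frame of wedge between -0.062 and 0 m and x of short_foot in the frame of wedge between -0.02 and 0.02 m and height (world z) of wedge below 0.004 m and angle between wedge's own z axis and vertical below 0.04 rad), for 0.05 s.
At the end, for the whole second after the job is handed in: The wedge lies flat on the bench under the short foot and presses on it (over 0.5 N), the foot within 16 mm of the wedge's middle line; the stand is level within 0.012 rad (0.7 degrees), not shifted by more than 10 mm, and all is at rest (contact force between wedge and gauge above 0.5 N and angle between gauge's own z axis and vertical below 0.012 rad and x of short_foot in the frame of wedge between -0.016 and 0.016 m and y of short_foot in the frame of wedge between -0.045 and -0.005 m and height (world z) of wedge below 0.004 m and angle between wedge's own z axis and vertical below 0.04 rad and distance of gauge from where it was at the start of the episode below 0.01 m and linear speed of each of wedge, gauge below 0.01 m/s); the robot touches nothing.
It fails at once if the wedge is lifted off the bench or tipped (height (world z) of wedge above 0.008 m or angle between wedge's own z axis and vertical above 0.12 rad).
It fails at once if the stand is jacked up, tipped or shoved along (angle between gauge's own z axis and vertical above 0.03 rad or distance of gauge from where it was at the start of the episode above 0.025 m).
It fails at once if a bystander is moved by more than 30 mm (distance of any of hexnut, tube, tape, spanner, hammer, spray, bar from where it was at the start of the episode above 0.03 m).
It also fails if it takes over 56 s, if anything falls off the work surface, if the arm or the gripper's body presses on something with over 40 N, if the wrist force passes 120 N, or if a joint passes its speed limit or range.

ROBOT

A 6-joint arm with a two-finger parallel gripper is mounted at the origin on the work surface. World frame = base frame: x ahead of the robot, y to its left, z up, the work surface at z = 0. Lengths are in mm, angles in rad, forces in N, time in s.
With the tool pointing down it reaches from about 350 to 775 mm from the base axis. Payload 7.3 kg.
Tool frame: the origin (TCP) lies at the centre of the arm's flange, where the gripper is bolted on; the fingertips stand 178 mm ahead of it and the grasp point (between the pads) lies 159 mm ahead of it; z points along the fingers, y is the direction in which the jaws open and shut (so a half turn about z gives the same grasp; the last joint's range is limited). The gripper opens to 92 mm and grips with 3 to 60 N. Pads are 19 mm wide; open, the fingers measure 130 mm over their backs; the gripper's body (75 mm by 190 mm) begins 47 mm behind the grasp point.
Start: joints at [-1.257, 0.342, 1.524, -0, 1.275, -0.146], TCP at [232.998, -470.468, 404.741] pointing down, gripper open.
Joint ranges: [-2.53, 2.53], [-0.77, 2.02], [0.04, 2.7], [-1, 4.14], [0.28, 2.66], [-3.11, 3.11]. Speed limits (rad/s): [2.57, 2.57, 3.14, 3.14, 3.14, 3.14].

INTERFACE

Orientations are given as [roll, pitch, yaw] about the fixed x, y, z axes, in that order (R = Rz(yaw) Ry(pitch) Rx(roll)).
In Python, from plant import get_obs, capture, close_job gives the robot as it stands. The module is installed in compiled form; this text tells all that it offers.
- The arm moves only by the shell command python3 -m pendant 'ROWS'. ROWS is JSON, a list of rows, each a list of 3 entries, a list of its own where there are three numbers: the shift along the tool's x, y, z in m, then the turn, a rotation vector about the tool's x, y, z in rad, then the finger opening in m, from 0 to 0.0918. In form: [[[tx, ty, tz], [wx, wy, wz], fingers], ...]. A call has 1 to 10 rows; each row is the pose to reach, as a shift and turn from the pose commanded when the call began, along the tool's axes at that moment; what a row does not reach only later rows make up. A row lasts 1/12 s, in which the tool goes at most 41.7 mm and 7.16 degrees, less where a joint would pass 70% of its speed; a pose out of reach is approached as far as the arm can. A call with a gripper value outside its range is refused whole. The fingers move at their own pace and stop on an object; the grip force is fixed at half the most. Time passes only in rows, so rows that repeat a pose let the fingers close. It gives the time, the measured TCP pose, the force and the opening at its end, in the units of the state.
- get_obs(): the state, without advancing time (a new reading comes with each control period).
- capture(name): name is "scene" or "side" or "wrist"; returns a dict with "color" (400x640x3 uint8, red, green, blue), "mtx" (3x3 intrinsics, pixels), "rvec" (rotation vector, rad) and "tvec" (3), from world to camera coordinates, as OpenCV has them. Camera axes: x right, y down, z forward; pixel columns grow to the right and rows downward; lengths in mm; the calibration is good to about 2 mm. A picture is of the moment at which its call begins. There is no depth.
- close_job(): hands the job in, once; it reports no verdict.
The state is a dict: "time": time; "joint_positions": joint angles; "dq": joint speeds; "tau": joint torques, N m; "tool_pos": TCP position; "tcp_rot": TCP orientation; "contact_force": force on the tool from outside, world axes, zero at the start; "moment": the same for the moment, N m; "grip_width": finger opening in mm.
Only numpy, scipy, OpenCV 4.12 (cv2) and the standard library are available. Lean on these libraries where they do the work, as an engineer would, in place of code of your own. Each camera call takes 0.05 s, during which the arm holds its last target. There are 200 camera calls.

## Working session

There is one attempt and no reset: what is moved stays moved. The work goes in short steps, Python scripts to look and compute and a shell command to move; the robot and the scene stay as the last step left them, time stands still between calls to the robot, and variables do not carry over. Pictures are saved under pics/ and viewed, about 8 in all and at most 12, crops included, and the job is handed in when it is done.

```bash
mkdir -p pics
python3 - <<'E'
from plant import *
import cv2
o=get_obs();print({k:(v if not hasattr(v,'round') else v.round(3) if hasattr(v,'shape') else v) for k,v in o.items()})
for n in ("scene","side"):
    c=capture(n);cv2.imwrite(f"pics/{n}0.png",c["color"][:,:,::-1]);print(n,c["mtx"],c["rvec"],c["tvec"])
E
```

```text
{'time': 0.0, 'joint_positions': array([-1.257,  0.343,  1.525, -0.   ,  1.275, -0.146]), 'dq': array([ 0.001, -0.003, -0.001, -0.001, -0.001,  0.001]), 'tau': array([ 1.0000e-03, -4.3124e+01, -2.4422e+01,  7.2000e-02,  5.6000e-02,
       -0.0000e+00]), 'tool_pos': array([ 232.956, -470.328,  404.031]), 'tcp_rot': array([-3.14, -0.  ,  0.46]), 'contact_force': array([ 0.358, -0.733, -0.08 ]), 'moment': array([0.021, 0.026, 0.045]), 'grip_width': 91.84368471489127}
scene [[427.86877019   0.         322.53570258]
 [  0.         427.86877019 197.33892458]
 [  0.           0.           1.        ]] [ 2.35550089  1.17164217 -0.33897729] [-296.03182534 -314.96282316 1303.66402413]
side [[371.83518803   0.         315.81480294]
 [  0.         371.83518803 200.91383818]
 [  0.           0.           1.        ]] [ 0.70959637 -2.5557478   1.15922471] [430.03514168 230.61839612 690.42417708]
```

View pics/scene0.png

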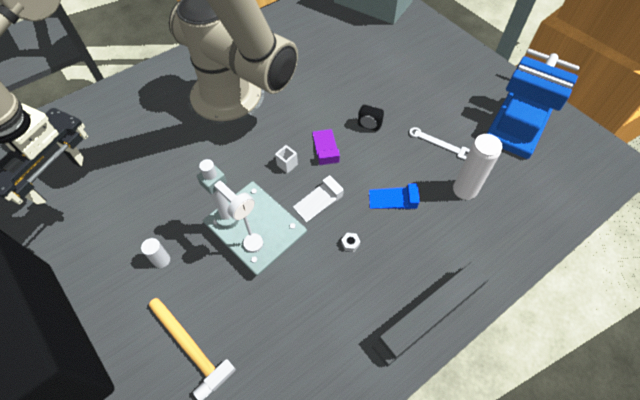

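View pics/side0.png

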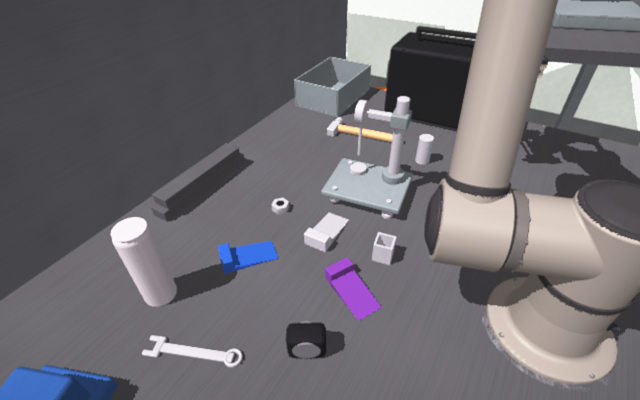

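The grey wedge is at about (318,198) in the scene view and (327,231) in the side view, with the stand next to it. The tube at (287,158) and nut at (350,242) flank the path. Next I'll enlarge both crops to read corners.

Run:
```python
import cv2,numpy as np
a=cv2.imread("pics/scene0.png")[155:285,195:365];b=cv2.imread("pics/side0.png")[150:260,295:435]
a=cv2.resize(a,None,fx=4,fy=4,interpolation=cv2.INTER_CUBIC)
b=cv2.resize(b,None,fx=5,fy=5,interpolation=cv2.INTER_CUBIC)
cv2.imwrite("pics/ca.png",a);cv2.imwrite("pics/cb.png",b)
```

```text
(no output)
```

View pics/ca.png

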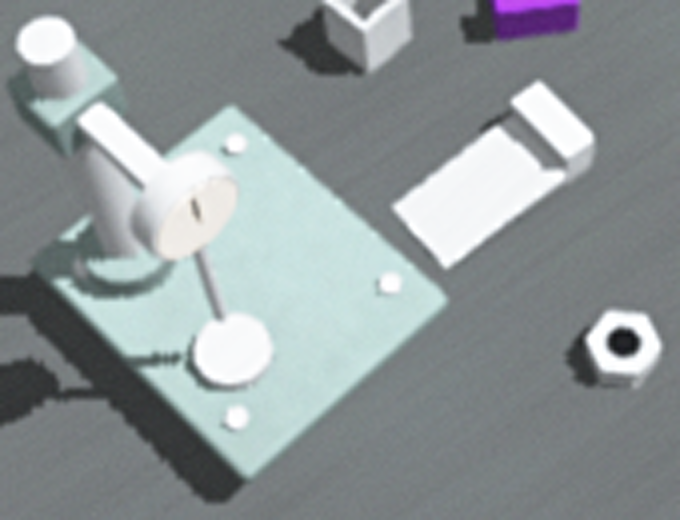

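View pics/cb.png

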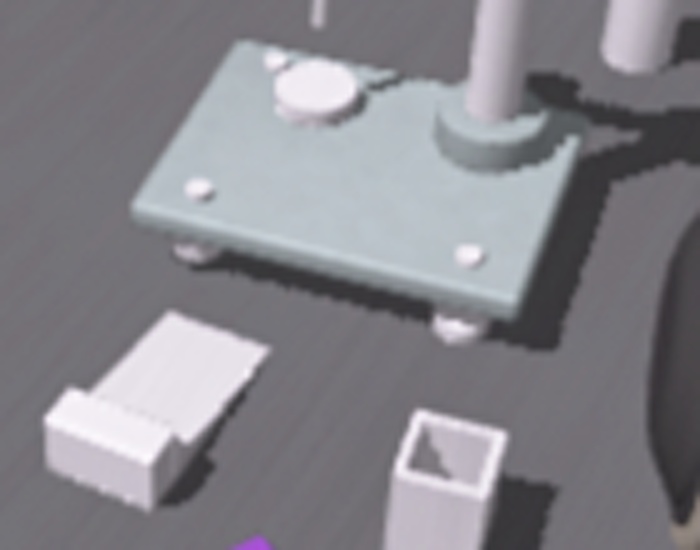

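Stud tops and wedge corners are clear in both crops. I'll triangulate them.

```bash
cat > h.py <<'E'
import cv2,numpy as np
from plant import *
K={n:None for n in ("scene","side")}
def cam(c):
    R=cv2.Rodrigues(np.array(c["rvec"],float))[0];return np.array(c["mtx"]),R,np.array(c["tvec"],float).ravel()
def ray(c,uv,z):
    M,R,t=cam(c);d=R.T@np.linalg.solve(M,[*uv,1]);o=-R.T@t;return o+d*(z-o[2])/d[2]
def proj(c,p): return cv2.projectPoints(np.array(p,float).reshape(-1,3),c["rvec"],c["tvec"],c["mtx"],None)[0].reshape(-1,2)
E
python3 - <<'E'
from h import *
A=capture("scene");B=capture("side")
a=lambda u,v:((u+.5)/4+195-.5,(v+.5)/4+155-.5); b=lambda u,v:((u+.5)/5+295-.5,(v+.5)/5+150-.5)
P={}
for n,z,pa,pb in [("s++",47,(389,284),(199,188)),("s-+",47,(235,144),(469,255)),("s+-",47,(236,417),(274,60)),
 ("thin+",2,(447,268),(173,312)),("thin-",2,(393,208),(270,350)),("heel+",34,(594,138),(45,428)),("heel-",34,(540,82),(155,466)),("hb+",0,None,(48,468)),("hb-",0,None,(152,510))]:
    p=ray(A,a(*pa),z) if pa else None;q=ray(B,b(*pb),z);P[n]=(p+q)/2 if pa else q
    print(n,None if p is None else p.round(1),q.round(1))
pp=P["s++"];x=(pp-P["s-+"])/140;y=(pp-P["s+-"])/120;print("len",np.linalg.norm(x),np.linalg.norm(y),"yaw",np.arctan2(x[1],x[0]),np.arctan2(-y[0],y[1]))
hm=(P["heel+"]+P["heel-"])/2;tm=(P["thin+"]+P["thin-"])/2;d=(hm-tm)[:2];print("foot",pp,"heel",hm,"thin",tm,"len",np.linalg.norm(d),"wedge yaw",np.arctan2(-d[0],d[1]))
for e in("heel","thin"):
  w=P[e+"+"]-P[e+"-"];print(e,np.linalg.norm(w),np.arctan2(w[1],w[0]))
for n,z,pa in [("nut",20,(624,342)),("tubetop near corner",50,(372,35))]: print(n,ray(A,a(*pa),z).round(1))
E
```

```text
s++ [ 516.3 -109.    47. ] [ 514.8 -107.1   47. ]
s-+ [ 377.8 -129.1   47. ] [ 377.  -127.3   47. ]
s+- [ 533.7 -226.5   47. ] [ 534.4 -225.6   47. ]
thin+ [507.7 -62.5   2. ] [504.3 -62.9   2. ]
thin- [451.7 -64.5   2. ] [449.3 -63.    2. ]
heel+ [503.1  56.9  34. ] [497.9  62.5  34. ]
heel- [448.5  55.8  34. ] [443.8  57.4  34. ]
hb+ None [501.9  56.5   0. ]
hb- None [447.4  54.2   0. ]
len 0.9972196037312201 0.9951928621593248 yaw 0.14472684543293385 0.15526943259682258
foot [ 515.55922237 -108.05417494   47.        ] heel [473.30648189  58.13928221  34.        ] thin [478.24507667 -63.23458331   2.        ] len 121.47429748247792 wedge yaw 0.040666679053300445
heel 54.456779849381576 0.05646108477162428
thin 55.49010943920648 0.018903700927619393
nut [620.4 -12.8  20. ]
tubetop near corner [362.4 -14.8  50. ]
```

```bash
python3 -m pendant '[[[0,0,-0.1],[0,0,0],0.03],[[0,0,-0.1],[0,0,0],0.03],[[0,0,-0.1],[0,0,0],0.03],[[0.376,-0.342,-0.1],[0,0,0.31],0.03],[[0.376,-0.342,-0.1],[0,0,0.31],0.03],[[0.376,-0.342,-0.1],[0,0,0.31],0.03],[[0.376,-0.342,-0.1],[0,0,0.31],0.03],[[0.376,-0.342,-0.1],[0,0,0.31],0.03],[[0.376,-0.342,-0.1],[0,0,0.31],0.03],[[0.376,-0.342,-0.1],[0,0,0.31],0.03]]'
cat >> h.py <<'E'
from scipy.spatial.transform import Rotation as Ro
F=np.array([515.5,-108.]);PHI=0.15
ux=np.array([np.cos(PHI),np.sin(PHI)]);uy=np.array([-ux[1],ux[0]])
def go(sx,sy,z,yaw=None):
    "delta (m) in tool axes to a stand-aligned point (mm, from the short foot)"
    o=get_obs();R=Ro.from_euler("xyz",o["tcp_rot"]).as_matrix();t=np.r_[F+sx*ux+sy*uy,z]
    print("t",o["time"],"pos",o["tool_pos"].round(1),"rot",o["tcp_rot"].round(3),"f",o["contact_force"].round(1),"rel",((o["tool_pos"][:2]-F)@np.c_[ux,uy]).round(1))
    print("delta",(R.T@(t-o["tool_pos"])/1000).round(4),"wz",None if yaw is None else round(o["tcp_rot"][2]-yaw,3))
E
python3 - <<'E'
from h import *
go(-80,125,300,.15)
A=capture("scene")
a=lambda u,v:((u+.5)/4+195-.5,(v+.5)/4+155-.5)
S=lambda p:((p[:2]-F)@np.c_[ux,uy]).round(1)
for n,z,pa in [("tube c1",50,(372,35)),("tube c2",50,(410,-2)),("tube base",0,(372,72))]: print(n,S(ray(A,a(*pa),z)))
for u in [(313,132),(333,129),(339,158),(316,161)]: print("purple",S(ray(A,u,20)))
E
```

```text
time: 1.03
tool_pos: [339.1, -197.3, 504.7]
tcp_rot: [3.141, -0.0, 0.149]
contact_force: [1.0, 0.1, -0.0]
grip_width: 31.7
t 1.0333 pos [ 339.1 -197.3  504.7] rot [ 3.141 -0.     0.149] f [ 1.   0.1 -0. ] rel [-187.8  -62. ]
delta [ 0.1076 -0.1871  0.2047] wz -0.001
tube c1 [-137.5  115. ]
tube c2 [-141.4  152.8]
tube base [-144.4  116.3]
purple [-183.2  252. ]
purple [-150.6  298.9]
purple [-69.  236.7]
purple [-106.3  186.6]
```

```bash
python3 -m pendant '[[[0.108,-0.187,0],[0,0,0],0.03],[[0.108,-0.187,0],[0,0,0],0.03],[[0.108,-0.187,0],[0,0,0],0.03],[[0.108,-0.187,0],[0,0,0],0.03],[[0.108,-0.187,0.03],[0,0,0],0.03],[[0.108,-0.187,0.2],[0,0,0],0.03],[[0.108,-0.187,0.2],[0,0,0],0.03],[[0.108,-0.187,0.2],[0,0,0],0.03],[[0.108,-0.187,0.2],[0,0,0],0.03],[[0.108,-0.187,0.2],[0,0,0],0.03]]'
python3 - <<'E'
from h import *
go(-80,125,182,.15)
c=capture("wrist");cv2.imwrite("pics/w1.png",c["color"][:,:,::-1])
np.savez("w1.npz",**c)
print(c["mtx"][0,0])
E
```

```text
time: 1.92
tool_pos: [416.0, 2.4, 299.8]
tcp_rot: [-3.139, 0.008, 0.15]
contact_force: [-1.0, 0.1, -1.0]
grip_width: 30.3
t 1.9167 pos [416.    2.4 299.8] rot [-3.139  0.008  0.15 ] f [-1.   0.1 -1. ] rel [-81.9 124.1]
delta [ 0.0029 -0.0006  0.1178] wz 0.0
305.02451063030264
```

View pics/w1.png

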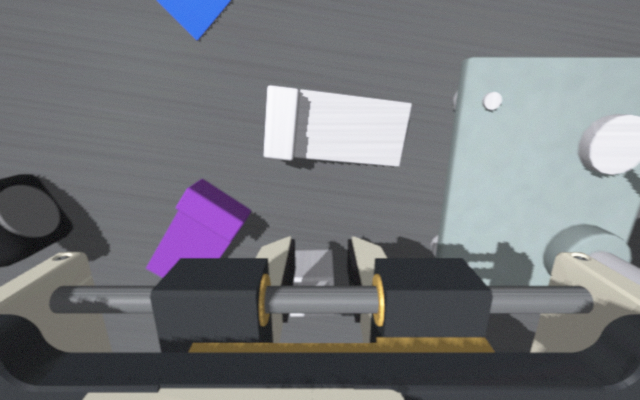

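The wedge in the wrist view runs from its heel at x≈265 to the thin end at x≈410. The stud is at (492,101) and the purple decoy's corner at (249,214).

Run:
```python
from h import *
c=dict(np.load("w1.npz"))
S=lambda p:((p[:2]-F)@np.c_[ux,uy]).round(1)
for n,u,z in [("stud",(492,101),47),("platecorner",(467,58),43),("thin+",(411,103),2),("thin-",(400,166),2),("heel+",(268,86),34),("heel-",(264,157),34),("purple",(249,214),34),("purple0",(238,228),0)]: print(n,S(ray(c,u,z)))
```

```text
stud [0.3 2.6]
platecorner [29.1 23.1]
thin+ [-1.8 48.4]
thin- [-57.2  53.3]
heel+ [ 10.9 165.9]
heel- [-43.  172.1]
purple [-92.3 188. ]
purple0 [-120.4  208.7]
```

```bash
python3 -m pendant '[[[0.003,0,0.08],[0,0,0],0.03],[[0.003,0,0.08],[0,0,0],0.03],[[0.003,0,0.1],[0,0,0],0.03],[[0.003,0,0.11],[0,0,0],0.03],[[0.003,0,0.114],[0,0,0],0.03],[[0.003,0,0.115],[0,0,0],0.03],[[0.003,0,0.116],[0,0,0],0.03],[[0.003,0,0.116],[0,0,0],0.03]]'
python3 - <<'E'
from h import *
go(-38,125,182,.15)
E
```

```text
time: 2.63
tool_pos: [421.5, 2.0, 189.7]
tcp_rot: [3.141, -0.002, 0.15]
contact_force: [-0.2, 0.5, 0.7]
grip_width: 29.8
t 2.6333 pos [421.5   2.  189.7] rot [ 3.141e+00 -2.000e-03  1.500e-01] f [-0.2  0.5  0.7] rel [-76.6 122.8]
delta [ 0.0385 -0.0022  0.0077] wz -0.0
```

```bash
python3 -m pendant '[[[0,-0.002,0.004],[0,0,0],0.03],[[0,-0.002,0.007],[0,0,0],0.03],[[0.004,-0.002,0.007],[0,0,0],0.03],[[0.008,-0.002,0.007],[0,0,0],0.03],[[0.012,-0.002,0.007],[0,0,0],0.03],[[0.015,-0.002,0.007],[0,0,0],0.03],[[0.018,-0.002,0.007],[0,0,0],0.03],[[0.021,-0.002,0.007],[0,0,0],0.03],[[0.024,-0.002,0.007],[0,0,0],0.03],[[0.026,-0.002,0.007],[0,0,0],0.03]]'
python3 - <<'E'
from h import *
go(-38,125,182,.15)
c=capture("wrist");cv2.imwrite("pics/w2.png",c["color"][:,:,::-1])
E
```

```text
time: 3.47
tool_pos: [446.5, 8.0, 181.7]
tcp_rot: [3.142, 0.0, 0.15]
contact_force: [-3.0, -0.1, 0.9]
grip_width: 29.7
t 3.4667 pos [446.5   8.  181.7] rot [3.142 0.    0.15 ] f [-3.  -0.1  0.9] rel [-50.8 125. ]
delta [ 0.0128  0.     -0.0003] wz -0.0
```

View pics/w2.png

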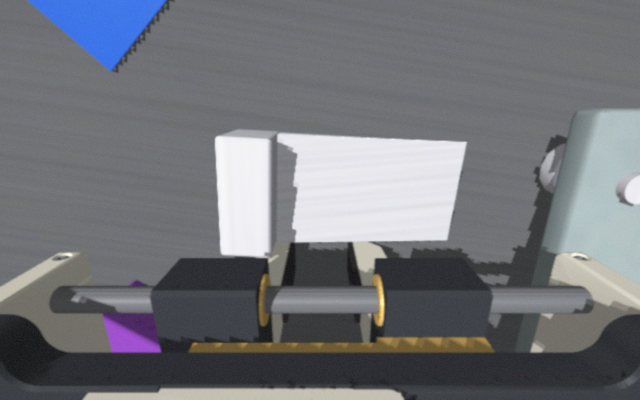

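The fingertips are in contact with the wedge's side and it is nearly aligned, with the short foot visible at (553,168). I'll continue the side push.

```bash
python3 -m pendant '[[[0.003,0,0],[0,0,0],0.03],[[0.006,0,0],[0,0,0],0.03],[[0.009,0,0],[0,0,0],0.03],[[0.011,0,0],[0,0,0],0.03],[[0.012,0,0],[0,0,0],0.03],[[0.012,0,0],[0,0,0],0.03]]'
python3 - <<'E'
from h import *
go(-38,125,182,.15)
c=capture("wrist");cv2.imwrite("pics/w3.png",c["color"][:,:,::-1]);np.savez("w3.npz",**c)
E
```

```text
time: 4.02
tool_pos: [458.5, 9.8, 181.7]
tcp_rot: [3.141, -0.001, 0.15]
contact_force: [-1.1, -0.3, 0.5]
grip_width: 30.1
t 4.0167 pos [458.5   9.8 181.7] rot [ 3.141e+00 -1.000e-03  1.500e-01] f [-1.1 -0.3  0.5] rel [-38.7 125. ]
delta [ 0.0007  0.     -0.0003] wz -0.0
```

View pics/w3.png

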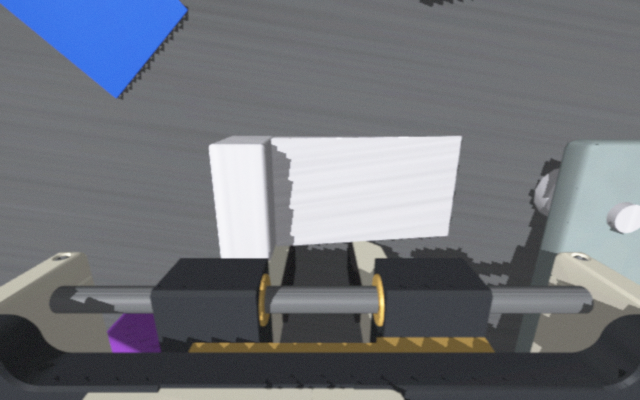

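The wedge has come nearly in line and turned slightly. The thin-end corners are at (461,136) and (449,236), the heel corner at (210,146), the stud at (626,218) and the foot's rim at (536,192).

Run:
```python
from h import *
c=dict(np.load("w3.npz"))
S=lambda p:((p[:2]-F)@np.c_[ux,uy]).round(1)
for n,u,z in [("stud",(626,218),47),("platecorner",(568,142),43),("footrim",(536,192),9),("thin+",(461,136),2),("thin-",(449,236),2),("heel+",(211,146),34),("heel-",(219,257),34),("rampback+",(272,138),16),("heelfront+",(272,139),34)]: print(n,S(ray(c,u,z)))
```

```text
stud [0.8 3.6]
platecorner [30.6 31.2]
footrim [ 0.5 14.2]
thin+ [28.5 54.1]
thin- [-27.8  53.1]
heel+ [ 27.9 171.8]
heel- [-23.7 173.8]
rampback+ [ 29.1 149.2]
heelfront+ [ 30.7 146.3]
```

```bash
python3 -m pendant '[[[-0.012,0,0],[0,0,0],0.03],[[-0.02,0,-0.01],[0,0,0],0.03],[[-0.02,0,-0.04],[0,0,0],0.03],[[-0.02,0,-0.08],[0,0,0],0.03],[[-0.01,-0.02,-0.08],[0,0,-0.125],0.015],[[0,-0.04,-0.08],[0,0,-0.25],0.015],[[0.01,-0.06,-0.08],[0,0,-0.375],0.015],[[0.02,-0.075,-0.08],[0,0,-0.5],0.015],[[0.03,-0.085,-0.08],[0,0,-0.625],0.015],[[0.039,-0.09,-0.08],[0,0,-0.75],0.015]]'
python3 - <<'E'
from h import *
go(0.5,210,262,1.721)
E
```

```text
time: 4.9
tool_pos: [483.9, 106.1, 262.0]
tcp_rot: [3.14, -0.002, 0.907]
contact_force: [-0.1, 0.1, 0.2]
grip_width: 14.8
t 4.9 pos [483.9 106.1 262. ] rot [ 3.14e+00 -2.00e-03  9.07e-01] f [-0.1  0.1  0.2] rel [  0.8 216.4]
delta [-0.0046  0.0045 -0.    ] wz -0.814
```

```bash
python3 -m pendant '[[[-0.004,0.004,0],[0,0,-0.124],0.015],[[-0.004,0.004,0],[0,0,-0.248],0.015],[[-0.004,0.004,0],[0,0,-0.372],0.015],[[-0.004,0.004,0.01],[0,0,-0.496],0.015],[[-0.004,0.004,0.03],[0,0,-0.62],0.015],[[-0.004,0.004,0.05],[0,0,-0.744],0.015],[[-0.004,0.004,0.06],[0,0,-0.81],0.015],[[-0.004,0.004,0.07],[0,0,-0.81],0.015],[[-0.004,0.004,0.074],[0,0,-0.81],0.015],[[-0.004,0.004,0.075],[0,0,-0.81],0.015]]'
python3 - <<'E'
from h import *
go(0.5,184,186,1.721)
A=capture("scene");a=A["color"][145:275,185:375];cv2.imwrite("pics/s3.png",cv2.resize(a,None,fx=4,fy=4,interpolation=cv2.INTER_CUBIC)[:,:,::-1])
E
```

```text
time: 5.73
tool_pos: [484.1, 99.0, 186.2]
tcp_rot: [-3.141, -0.0, 1.708]
contact_force: [-1.3, 0.0, -0.3]
grip_width: 15.0
t 5.7333 pos [484.1  99.  186.2] rot [-3.141 -0.     1.708] f [-1.3  0.  -0.3] rel [-1.000e-01  2.094e+02]
delta [-0.0254  0.001   0.0002] wz -0.013
```

View pics/s3.png

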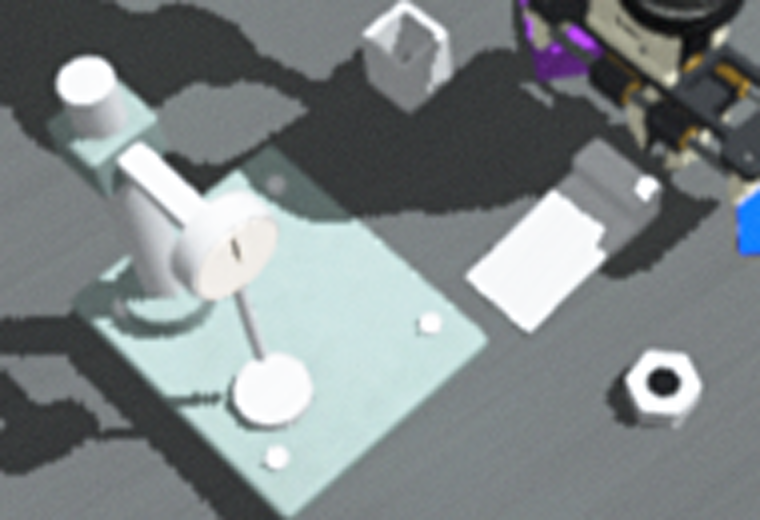

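Everything is lined up: the wedge points at the foot and the fingers are behind the heel. Now I'll push from behind.

```bash
python3 -m pendant '[[[-0.012,0.0006,0],[0,0,-0.013],0.015],[[-0.022,0.0006,0],[0,0,-0.013],0.015],[[-0.027,0.0006,0],[0,0,-0.013],0.015],[[-0.032,0.0006,0],[0,0,-0.013],0.015],[[-0.037,0.0006,0],[0,0,-0.013],0.015],[[-0.042,0.0006,0],[0,0,-0.013],0.015],[[-0.047,0.0006,0],[0,0,-0.013],0.015],[[-0.052,0.0006,0],[0,0,-0.013],0.015],[[-0.057,0.0006,0],[0,0,-0.013],0.015],[[-0.061,0.0006,0],[0,0,-0.013],0.015]]'
python3 -m pendant '[[[-0.004,0,0],[0,0,0],0.015],[[-0.008,0,0],[0,0,0],0.015],[[-0.011,0,0],[0,0,0],0.015],[[-0.014,0,0],[0,0,0],0.015],[[-0.016,0,0],[0,0,0],0.015],[[-0.018,0,0],[0,0,0],0.015],[[-0.018,0,0],[0,0,0],0.015]]'
python3 - <<'E'
from h import *
go(0.5,96,186,1.721)
A=capture("scene");a=A["color"][145:275,185:375];b=capture("side")["color"][150:260,295:435]
cv2.imwrite("pics/s4.png",np.vstack([cv2.resize(a,(584,400),interpolation=cv2.INTER_CUBIC)[:,:,::-1]]))
w=capture("wrist");np.savez("w4.npz",**w);np.savez("s4.npz",**A)
cv2.imwrite("pics/w4.png",w["color"][:,:,::-1])
E
```

```text
time: 6.62
tool_pos: [493.1, 38.2, 186.7]
tcp_rot: [-3.142, 0.0, 1.723]
contact_force: [-0.4, 4.0, 2.4]
grip_width: 15.6
time: 7.2
tool_pos: [495.8, 20.4, 186.6]
tcp_rot: [-3.141, 0.0, 1.723]
contact_force: [-1.2, 0.4, 0.3]
grip_width: 15.0
t 7.2 pos [495.8  20.4 186.6] rot [-3.141  0.     1.723] f [-1.2  0.4  0.3] rel [ -0.3 129.9]
delta [-0.0339  0.0007  0.0006] wz 0.002
```

View pics/s4.png

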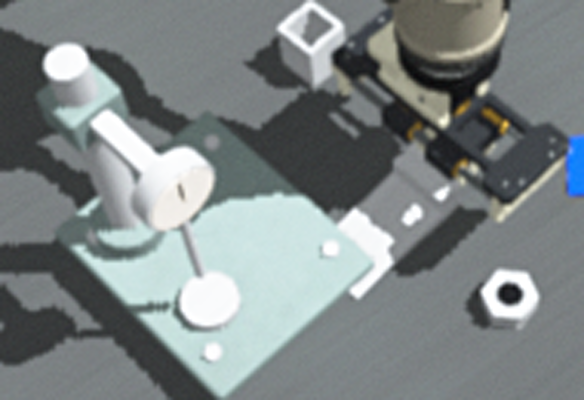

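Run:
```python
from h import *
A=dict(np.load("s4.npz"))
S=lambda p:((p[:2]-F)@np.c_[ux,uy]).round(1)
f=lambda u,v:(185+(u+.5)*190/584-.5,145+(v+.5)*130/400-.5)
for n,u,z in [("stud",(330,248),47),("thin+?",(355,298),2),("ramp edge",(393,262),8),("corner",(373,262),43)]: print(n,S(ray(A,f(*u),z)))
```

```text
stud [ 0.2 -0.2]
thin+? [27.4 -2.8]
ramp edge [28.6 38.6]
corner [31.  15.8]
```

View pics/w4.png

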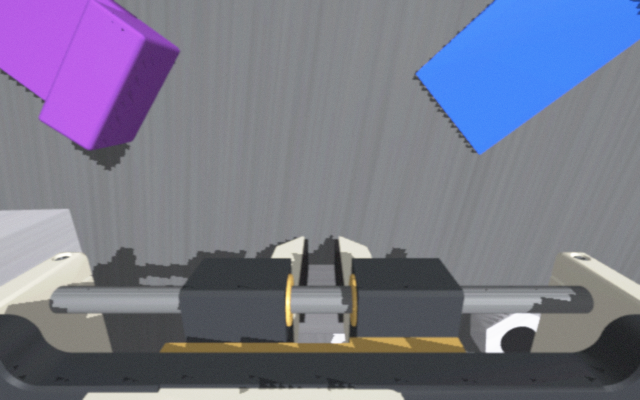

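The wedge is centred within about 1 mm and its thin end is already under the foot. About 31 mm remain. The wrist view shows only the decoys, which are clear of the hand. I'll go on slowly and watch the force.

```bash
python3 -m pendant '[[[-0.003,0,0],[0,0,0],0.015],[[-0.006,0,0],[0,0,0],0.015],[[-0.009,0,0],[0,0,0],0.015],[[-0.012,0,0],[0,0,0],0.015],[[-0.015,0,0],[0,0,0],0.015],[[-0.018,0,0],[0,0,0],0.015],[[-0.020,0,0],[0,0,0],0.015],[[-0.022,0,0],[0,0,0],0.015],[[-0.023,0,0],[0,0,0],0.015],[[-0.024,0,0],[0,0,0],0.015]]'
for i in 1 2; do :; done
python3 -m pendant '[[[-0.0005,0,0],[0,0,0],0.015],[[-0.001,0,0],[0,0,0],0.015],[[-0.0015,0,0],[0,0,0],0.015],[[-0.002,0,0],[0,0,0],0.015]]'
python3 -c "
from h import *
go(0.5,96,186,1.721)"
```

```text
time: 8.18
tool_pos: [499.4, -3.0, 186.7]
tcp_rot: [-3.142, 0.0, 1.723]
contact_force: [-0.1, 0.9, -1.7]
grip_width: 15.1
time: 8.52
tool_pos: [499.7, -4.8, 186.7]
tcp_rot: [-3.142, 0.0, 1.723]
contact_force: [-0.1, 1.9, -0.1]
grip_width: 14.8
t 8.5167 pos [499.7  -4.8 186.7] rot [-3.142  0.     1.723] f [-0.1  1.9 -0.1] rel [ -0.2 104.4]
delta [-0.0084  0.0007  0.0007] wz 0.002
```

```bash
python3 -m pendant '[[[-0.0005,0,0],[0,0,0],0.015],[[-0.001,0,0],[0,0,0],0.015],[[-0.0015,0,0],[0,0,0],0.015],[[-0.002,0,0],[0,0,0],0.015]]' | grep -E 'pos|force'
python3 -m pendant '[[[-0.0005,0,0],[0,0,0],0.015],[[-0.001,0,0],[0,0,0],0.015],[[-0.001,0,0],[0,0,0],0.015]]'| grep -E 'pos|force'
```

```text
tool_pos: [500.0, -6.9, 186.7]
contact_force: [0.0, 1.1, -1.3]
tool_pos: [500.2, -7.9, 186.7]
contact_force: [-0.5, 0.7, -1.2]
```

```bash
python3 -m pendant '[[[-0.0005,0,0],[0,0,0],0.015],[[-0.001,0,0],[0,0,0],0.015]]' | grep -E 'pos|force'
```

```text
tool_pos: [500.3, -8.8, 186.7]
contact_force: [-0.9, 1.5, -0.8]
```

```bash
python3 -m pendant '[[[-0.0005,0,0],[0,0,0],0.015],[[-0.001,0,0],[0,0,0],0.015]]' | grep -E 'pos|force'
```

```text
tool_pos: [500.5, -9.8, 186.7]
contact_force: [-0.7, 2.3, -1.1]
```

Tool at rel y≈99. I'll continue in 1 mm steps.

```bash
python3 -m pendant '[[[-0.0005,0,0],[0,0,0],0.015],[[-0.001,0,0],[0,0,0],0.015]]' | grep -E 'pos|force'
```

```text
tool_pos: [500.6, -10.8, 186.7]
contact_force: [-0.7, 1.2, 0.1]
```

```bash
python3 -m pendant '[[[-0.0005,0,0],[0,0,0],0.015],[[-0.001,0,0],[0,0,0],0.015]]' | grep -E 'pos|force'
```

```text
tool_pos: [500.8, -11.8, 186.7]
contact_force: [-0.6, 1.7, -0.2]
```

```bash
python3 -c "
from h import *
go(0.5,96,186,1.721)"
```

```text
t 9.7667 pos [500.8 -11.8 186.7] rot [3.142 0.    1.723] f [-0.6  1.7 -0.2] rel [-0.2 97.3]
delta [-0.0013  0.0007  0.0007] wz 0.002
```

```bash
python3 -m pendant '[[[-0.0005,0,0],[0,0,0],0.015],[[-0.001,0,0],[0,0,0],0.015]]' | grep -E 'pos|force'
```

```text
tool_pos: [500.9, -12.8, 186.7]
contact_force: [0.1, 2.8, 0.6]
```

```bash
python3 -m pendant '[[[-0.0005,0,0],[0,0,0],0.015],[[-0.001,0,0],[0,0,0],0.015]]' | grep -E 'pos|force'
```

```text
tool_pos: [501.0, -13.6, 186.7]
contact_force: [-0.6, 5.2, 0.7]
```

Force is rising, as expected on contact. Smaller steps now.

```bash
python3 -m pendant '[[[-0.0005,0,0],[0,0,0],0.015],[[-0.0005,0,0],[0,0,0],0.015]]' | grep -E 'pos|force'
```

```text
tool_pos: [501.1, -14.0, 186.7]
contact_force: [-0.6, 5.4, 1.0]
```

```bash
python3 -m pendant '[[[-0.0005,0,0],[0,0,0],0.015],[[-0.0005,0,0],[0,0,0],0.015]]' | grep -E 'pos|force'
```

```text
tool_pos: [501.1, -14.3, 186.7]
contact_force: [0.3, 5.8, 0.6]
```

```bash
python3 -m pendant '[[[-0.0005,0,0],[0,0,0],0.015],[[-0.0005,0,0],[0,0,0],0.015]]' | grep -E 'pos|force'
```

```text
tool_pos: [501.1, -14.6, 186.7]
contact_force: [-0.1, 7.8, 1.2]
```

```bash
python3 -m pendant '[[[-0.0005,0,0],[0,0,0],0.015],[[-0.0005,0,0],[0,0,0],0.015]]' | grep -E 'pos|force'
```

```text
tool_pos: [501.1, -14.8, 186.8]
contact_force: [-0.7, 9.9, 0.8]
```

Force is about 10 N, 8 N above sliding, so the wedge is snug. I'll back off and look.

```bash
python3 -m pendant '[[[0.002,0,0],[0,0,0],0.015],[[0.008,0,0],[0,0,0],0.015],[[0.025,0,0],[0,0,0],0.015],[[0.05,0,0],[0,0,0],0.015],[[0.06,0,-0.03],[0,0,0],0.015],[[0.06,0,-0.07],[0,0,0],0.015],[[0.06,0,-0.11],[0,0,0],0.015],[[0.06,0,-0.15],[0,0,0],0.015],[[0.06,0,-0.15],[0,0,0],0.015],[[0.06,0,-0.15],[0,0,0],0.015]]'
python3 - <<'E'
from h import *
A=capture("scene");B=capture("side");np.savez("sA.npz",**A);np.savez("sB.npz",**B)
a=cv2.resize(A["color"][155:285,195:365],None,fx=4,fy=4,interpolation=cv2.INTER_CUBIC)[:,:,::-1]
b=cv2.resize(B["color"][150:260,295:435],None,fx=5,fy=5,interpolation=cv2.INTER_CUBIC)[:,:,::-1]
cv2.imwrite("pics/a5.png",a);cv2.imwrite("pics/b5.png",b)
for n,o in (("ca",a),("cb",b)):
    r=cv2.imread(f"pics/{n}.png").astype(np.float32);
    for P in ([(389,284),(235,144),(236,417)] if n=="ca" else [(199,188),(469,255),(274,60)]):
        u,v=P;s=24;t=cv2.cvtColor(r[v-s:v+s,u-s:u+s],cv2.COLOR_BGR2GRAY);q=cv2.cvtColor(o[v-s:v+s,u-s:u+s].astype(np.float32),cv2.COLOR_BGR2GRAY)
        print(n,P,"shift px",np.round(np.array(cv2.phaseCorrelate(t,q,cv2.createHanningWindow((48,48),cv2.CV_32F))[0])/(4 if n=="ca" else 5),2))
E
```

```text
time: 11.6
tool_pos: [492.7, 43.6, 339.1]
tcp_rot: [3.136, 0.002, 1.723]
contact_force: [-1.3, -0.9, -0.9]
grip_width: 14.8
ca (389, 284) shift px [0.03 0.01]
ca (235, 144) shift px [0.03 0.09]
ca (236, 417) shift px [-0.03 -0.04]
cb (199, 188) shift px [ 0.04 -0.05]
cb (469, 255) shift px [-0.    0.08]
cb (274, 60) shift px [ 0.07 -0.01]
```

View pics/b5.png

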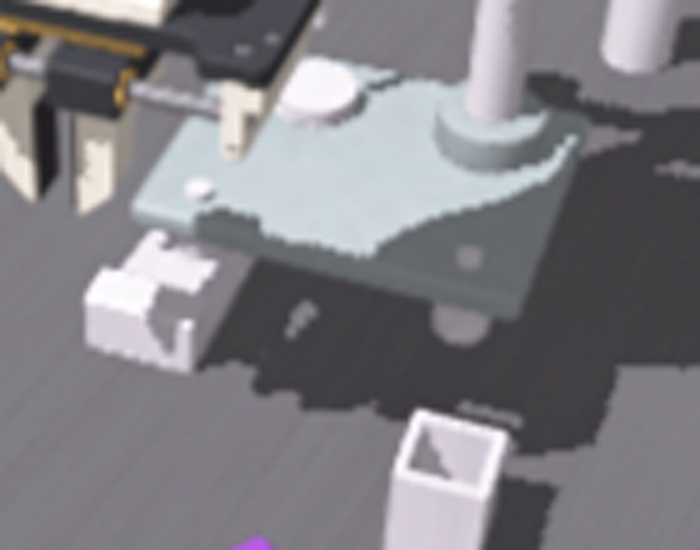

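View pics/a5.png

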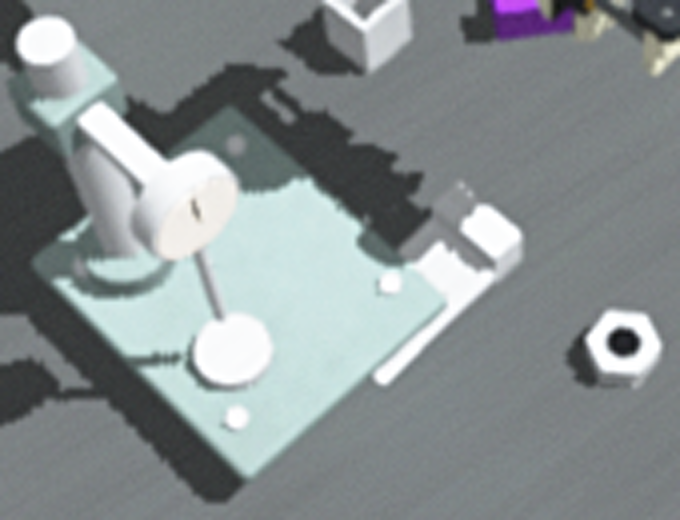

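The stand hasn't moved, as the stud shifts are under 0.1 px. The wedge sits under the foot, parallel to the plate edge. I'll do one numeric check, then hand in.

Run:
```python
from h import *
A=dict(np.load("sA.npz"));B=dict(np.load("sB.npz"))
a=lambda u,v:((u+.5)/4+195-.5,(v+.5)/4+155-.5); b=lambda u,v:((u+.5)/5+295-.5,(v+.5)/5+150-.5)
S=lambda p:((p[:2]-F)@np.c_[ux,uy]).round(1)
print("thin+",S(ray(A,a(380,384),2)),"heel+ top",S(ray(A,a(523,238),34)),"side heel bottom +/-",S(ray(B,b(87,346),0)),S(ray(B,b(192,374),0)))
print(get_obs()["contact_force"].round(1)); close_job()
```

```text
thin+ [ 26.6 -37.3] heel+ top [30.7 81.8] side heel bottom +/- [26.9 83.1] [-28.5  82.3]
[-0.3  0.3 -0.4]
the job is handed in; nothing more can be done
```

The grey wedge is in under the short foot, the hand is clear, and the job is handed in at about 12 s of the 56 s allowed. No verdict is reported.

I first pushed the wedge sideways with the fingertips to line it up with the foot. I then pushed it from behind on the heel. The push rose from about 2 N while sliding to 9.9 N over the last 2 mm, and I stopped there, short of the 13 N that would shove the stand.

**Last checks, from the scene and side pictures:**
- **Wedge position:** it lies flat, with the foot within about 2 mm of its middle line. The foot's centre is at about y = −23 mm in the wedge's frame, against −26 mm nominal. The pictures are good to about 3 mm.
- **Stand:** the studs had moved less than 0.1 px in both views, so it is neither shifted nor visibly tilted.
- **Hand:** the force reading after backing off was about zero.
- **Surroundings:** the tube, nut and purple look-alike looked unmoved in the last crops. I did not look at the other bystanders again, but nothing was pushed near them.

No check failed. I could not measure the force the wedge carries after the hand left; I infer it from the rise in push.

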